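# Ink the oblong seal and hold it pressed in the corner of the seal square

### The job

Sign the finished board: pick the oblong stone seal off the tray, press its whole foot lightly (a few newtons) on the open stamp pad to ink it, then set it down upright on the paper board in the inner corner of the brass seal square, long side against the long arm and short side against the short arm, without shifting the square or printing anywhere else on the board. Keep a light steady pressure of about 8 newtons on it, never bearing down hard, and finish while still gripping and pressing the seal there: do not let go. Leave the other seals and the paperweight where they are.

Things in the scene. Friction and masses are not known exactly. Their poses are not given: they have to be found in the camera images.
- seal_oblong: The seal to use: upright oblong block of pale stone, 34 x 22 mm in plan (x long, y short), 72 mm tall, about 0.15 kg, red residue round its foot, thin darker band 64 mm up; the only oblong one and the tallest of the four. Origin: centre of its underside (the printing foot), z up. It starts on the tray floor. Either way round will do (a half turn prints the same).
- seal_square: Brass L-shaped square lying loose on the board, 12 mm high, 0.36 kg (a 2 N push slides it). Origin: its inner corner, underside. Long arm: inner edge from there 110 mm along +x, arm 22 mm wide on the -y side. Short arm: inner edge 70 mm along +y, arm 22 mm wide on the -x side. The seal stands in the +x +y corner: touching both arms its centre is at x 17, y 11 mm, long side along x.
- spot (a point): On the seal square, underside level: the place for the centre of the seal's foot (x = 17.5 mm, y = 11.5 mm from the inner corner, half a millimetre off both arms). Axes as the seal square's.
- long_end (a point): On the seal square: far end of the long arm's inner edge, 110 mm from the inner corner, mid-height.
- board: Stiff white paper board, 273 x 242 x 3 mm, with a brass-coloured edge and black brush strokes, lying on the dark felt mat; it does not slide, but sinks on the felt by about 0.1 mm per newton pressed on it. Origin: centre of its underside; its top is 3 mm above that (6 mm above the table).
- ink_pad: Stamp pad in an open steel tin, 110 x 74 mm, fixed; origin: centre of the tin's underside. Its red felt pad, 98 (x) x 62 (y) mm, stands 16 mm above the table and gives about 0.15 mm per newton; the tin's lid lies open on the +x side, 11 mm high.
- pad_top (a point): Centre of the top of the red felt pad, 16 mm above the table; axes as the tin's.
- seal_tray: Low dark wooden tray, 200 x 200 mm, floor 5 mm thick, rim 10 mm high, fixed; the four seals stand on its floor, about 85 mm apart, two by two. Origin: centre of its underside.
- seal_round: Bystander: round stone seal, 26 mm across, 58 mm tall, on the tray. Origin: centre of its underside.
- seal_knob: Bystander: square stone seal, 30 x 30 mm, 51 mm tall with a rounded knob on top, on the tray. Origin: centre of its underside.
- seal_cube: Bystander: slim square stone seal, 22 x 22 x 50 mm, on the tray. Origin: centre of its underside.
- paperweight: Bystander: dark steel paperweight bar, 200 x 22 x 14 mm (long along x), on the left (+y) edge of the paper board. Origin: centre of its underside.
Things that resemble listed ones, but are neither listed nor needed, are in the scene too. What is shaped like the seal_oblong but turquoise is not meant.

How it is judged (in metres and radians):
On the way, in this order (a step that is already met when the one before it is completed fails the run):
1. the oblong seal is gripped and lifted off the tray (height (world z) of seal_oblong above 0.04 m and contact force between seal_oblong and the fingers above 1 N and z of the grasp point in the frame of seal_oblong between 0 and 0.075 m), for 0.2 s.
2. the seal's whole foot is pressed on the felt of the stamp pad (contact force between seal_oblong and ink_pad between 2 and 25 N and angle between seal_oblong's own z axis and vertical below 0.1 rad and x of seal_oblong in the frame of ink_pad between -0.034 and 0.034 m and y of seal_oblong in the frame of ink_pad between -0.021 and 0.021 m and contact force between seal_oblong and the fingers above 1 N and z of the grasp point in the frame of seal_oblong between 0 and 0.075 m), for 0.2 s.
At the end, for the whole second after the job is handed in: The seal is gripped, upright (0.06 rad) and still, pressed on the board with 3 to 20 N in the corner of the square: each face within 4.5 mm of its arm, long side along the long arm (0.09 rad). Square not shifted (8 mm at its corner, 10 mm at its arm end), other seals and paperweight within 30 mm (contact force between seal_oblong and board between 3 and 20 N and x of seal_oblong in the frame of seal_square between 0.0155 and 0.0215 m and y of seal_oblong in the frame of seal_square between 0.0095 and 0.0155 m and angle between the x axis of seal_oblong and the x axis of seal_square, either way round below 0.09 rad and angle between seal_oblong's own z axis and vertical below 0.06 rad and z of seal_oblong in the frame of board between -0.001 and 0.005 m and contact force between seal_oblong and the fingers above 1 N and z of the grasp point in the frame of seal_oblong between 0 and 0.075 m and distance of seal_square from where it was at the start of the episode below 0.008 m and distance of long_end from where it was at the start of the episode below 0.01 m and linear speed of seal_oblong below 0.01 m/s and distance of each of seal_round, seal_knob, seal_cube, paperweight from where it was at the start of the episode below 0.03 m); the arm keeps its last pose, push and grip.
It fails at once if the seal is printed on the board away from the corner of the square (more than 15 mm off) (contact force between seal_oblong and board above 0.5 N and horizontal distance between seal_oblong and spot above 0.015 m).
It fails at once if the seal is borne down on hard (over 35 N) on board or stamp pad (contact force between seal_oblong and board above 35 N or contact force between seal_oblong and ink_pad above 35 N).
It fails at once if the seal square is shifted (more than 8 mm at its corner or 10 mm at its arm's end) (distance of seal_square from where it was at the start of the episode above 0.008 m or distance of long_end from where it was at the start of the episode above 0.01 m).
It fails at once if another seal or the paperweight is moved more than 30 mm (distance of any of seal_round, seal_knob, seal_cube, paperweight from where it was at the start of the episode above 0.03 m).
It also fails if it takes over 61 s, if anything falls off the work surface, if the arm or the gripper's body presses on something with over 40 N, if the wrist force passes 120 N, or if a joint passes its speed limit or range.

### The arm

A 6-joint arm with a two-finger parallel gripper is mounted at the origin on the work surface. World frame = base frame: x ahead of the robot, y to its left, z up, the work surface at z = 0. Lengths are in mm, angles in rad, forces in N, time in s.
With the tool pointing down it reaches from about 350 to 775 mm from the base axis. Payload 7.3 kg.
Tool frame: the origin (TCP) lies on the centre line of the jaws, within the pads' length; the fingertips stand 22 mm ahead of it and the grasp point (between the pads) lies 3 mm ahead of it; z points along the fingers, y is the direction in which the jaws open and shut (so a half turn about z gives the same grasp; the last joint's range is limited). The gripper opens to 92 mm and grips with 3 to 60 N. Pads are 19 mm wide; open, the fingers measure 130 mm over their backs; the gripper's body (75 mm by 190 mm) begins 47 mm behind the grasp point.
Start: joints at [1.172, 0.342, 1.524, -0, 1.275, -0.146], TCP at [131.294, 508.335, 248.741] pointing down, gripper open.
Joint ranges: [-2.53, 2.53], [-0.77, 2.02], [0.04, 2.7], [-1, 4.14], [0.28, 2.66], [-3.11, 3.11]. Speed limits (rad/s): [2.57, 2.57, 3.14, 3.14, 3.14, 3.14].

### API

Orientations are given as [roll, pitch, yaw] about the fixed x, y, z axes, in that order (R = Rz(yaw) Ry(pitch) Rx(roll)).
In Python, from plant import get_obs, capture, close_job gives the robot as it stands.
- The arm moves only by the tool carry_out, never from a script. Its arguments are lists of equal length, an entry for each row: "xyz": the shift along the tool's x, y, z scaled (see below), a list of three; "dr": the turn, a rotation vector about the tool's x, y, z scaled (see below), a list of three. A call has 1 to 8 rows; each row shifts and turns the commanded pose from where the row before left it, along the tool's axes as they then stand; what a row does not reach is not made up. The controller multiplies each number of a shift by 0.06 m and each number of a turn by 8 degrees. A row lasts 1/8 s, in which the tool goes at most 62.5 mm and 10.7 degrees, less where a joint would pass 70% of its speed; a pose out of reach is approached as far as the arm can. A call with a number of a shift or a turn outside -1 to 1 is refused whole. A call with a gripper value outside its range is refused whole. "gripper" is the gripper's target within -1 to 1 (fully open at 1, half-way at 0, shut at -1), set as the call begins (left out, the last holds). The fingers move at their own pace and stop on an object; the grip force is fixed at half the most. Time passes only in rows, so rows that do not move let the fingers close. It gives the time, the measured TCP pose, the force and the opening at its end, in the units of the state.
- get_obs(): the state, without advancing time (a new reading comes with each control period).
- capture(name): name is "side" or "top" or "wrist"; returns a dict with "image" (400x640x3 uint8, blue, green, red), "fx", "fy", "cx", "cy" (pixels), "D" ([k1, k2, p1, p2, k3] as OpenCV has them; the pictures are not rectified), "pose" (4x4, takes a point from camera to world coordinates). Camera axes: x right, y up, looking along -z (the intrinsics and any distortion apply to the point x, -y, -z); pixel columns grow to the right and rows downward; lengths in mm; the calibration is good to about 2 mm. A picture is of the moment at which its call begins. There is no depth.
- close_job(): hands the job in, once; it reports no verdict.
The state is a dict: "time": time; "joint_positions": joint angles; "dq": joint speeds; "tau": joint torques, N m; "tool_pos": TCP position; "tcp_rot": TCP orientation; "contact_force": force on the tool from outside, world axes, zero at the start; "moment": the same for the moment, N m; "grip_width": finger opening in mm.
Only numpy, scipy, OpenCV 4.12 (cv2) and the standard library are available. Lean on these libraries where they do the work, as an engineer would, in place of code of your own. Each camera call takes 0.05 s, during which the arm holds its last target.

## Working session

There is one attempt and no reset: what is moved stays moved. The work goes in short steps, Python scripts to look and compute and a tool call to move; the robot and the scene stay as the last step left them, time stands still between calls to the robot, and variables do not carry over. Pictures are saved under pics/ and viewed, and the job is handed in when it is done.

Besides the shell and the picture viewer there is one more tool, called after ">>>" in YAML: its name, and indented under it one key for each argument. carry_out: Moves the arm, as the interface text tells. Shifts and turns lie within -1 to 1; 1 stands for 0.06 m of shift or 8 degrees of turn. Its arguments: {"type":"object","properties":{"xyz":{"type":"array"},"dr":{"type":"array"},"gripper":{"type":"number"}},"required":["xyz","dr"]}

```bash
ls; mkdir -p pics; cat > h.py <<'E'
import numpy as np, cv2
from plant import get_obs, capture, close_job
from scipy.spatial.transform import Rotation as R
def K(c): return np.array([[c['fx'],0,c['cx']],[0,c['fy'],c['cy']],[0,0,1.]])
def ray(c,u,v):
    p=cv2.undistortPoints(np.array([[[u,v]]],float),K(c),np.array(c['D'],float))[0,0]
    d=np.array([p[0],-p[1],-1.]); T=np.array(c['pose']); return T[:3,3],T[:3,:3]@d
def at(c,u,v,z):
    o,d=ray(c,u,v); return o+d*(z-o[2])/d[2]
def proj(c,P):
    T=np.array(c['pose']); q=T[:3,:3].T@(np.array(P,float)-T[:3,3]); q=q*[1,-1,-1]
    return cv2.projectPoints(q.reshape(1,1,3),np.zeros(3),np.zeros(3),K(c),np.array(c['D'],float))[0].ravel()
import pickle
def snap(name,f):
    c=capture(name); cv2.imwrite('pics/'+f+'.png',c['image']); pickle.dump(c,open(f+'.pkl','wb')); return c
def load(f): return pickle.load(open(f+'.pkl','rb'))
def crop(c,f,x0,y0,x1,y1,s):
    cv2.imwrite('pics/'+f+'.png',cv2.resize(c['image'][y0:y1,x0:x1],None,fx=s,fy=s,interpolation=cv2.INTER_CUBIC))
E
python3 - <<'E'
from h import *
for n in ['side','top','wrist']:
    c=snap(n,n+'0'); print(n,c['fx'],c['D'],np.round(c['pose'],3).tolist())
print(get_obs())
E
```

```text
pics
side 452.53560480968395 [-0.0864758  0.         0.         0.         0.       ] [[0.99, 0.096, -0.106, 449.073], [-0.141, 0.55, -0.823, -934.829], [-0.021, 0.83, 0.558, 692.277], [0.0, 0.0, 0.0, 1.0]]
top 377.68237206041715 [-0.04518721  0.          0.          0.          0.        ] [[-0.024, 0.988, -0.154, 442.6], [-0.999, -0.028, -0.019, 20.119], [-0.023, 0.153, 0.988, 1010.722], [0.0, 0.0, 0.0, 1.0]]
wrist 287.3074997544968 [0.01473025 0.         0.         0.         0.        ] [[0.249, -0.932, -0.264, 60.277], [0.969, 0.239, 0.068, 526.754], [-0.0, -0.273, 0.962, 383.067], [0.0, 0.0, 0.0, 1.0]]
{'time': 0.15, 'joint_positions': array([ 1.17201122e+00,  3.42563783e-01,  1.52479718e+00, -1.43312274e-05,
        1.27536852e+00, -1.45949575e-01]), 'dq': array([-0.00019819, -0.00022331, -0.00501645,  0.00071087, -0.00123754,
       -0.00022327]), 'tau': array([ 9.40653626e-04, -4.31481063e+01, -2.44355375e+01,  7.18621281e-02,
        5.37639193e-02, -1.17600857e-04]), 'tool_pos': array([131.17918637, 508.06701041, 248.2041581 ]), 'tcp_rot': array([-3.14046593e+00, -1.51770256e-04,  2.88876122e+00]), 'contact_force': array([-0.34371807, -0.31300617, -0.79300825]), 'moment': array([-0.00868237, -0.00175118, -0.02469971]), 'grip_width': 91.79361793341782}
```

View pics/top0.png

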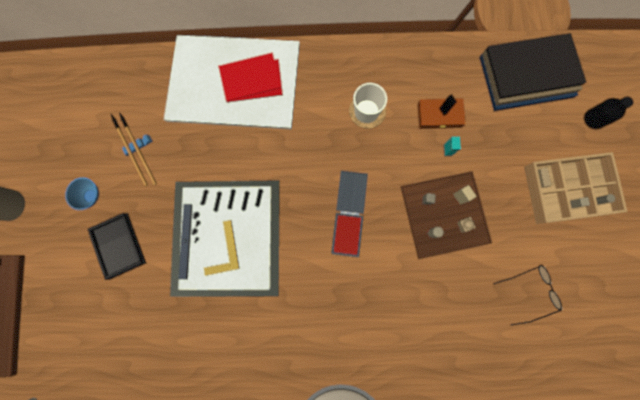

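View pics/side0.png

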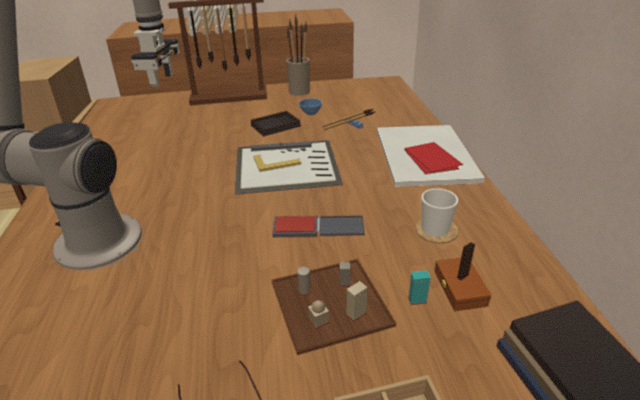

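View pics/wrist0.png

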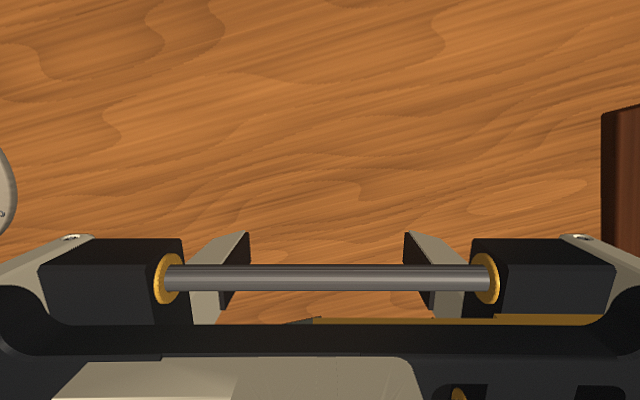

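Top view: four seals on the tray: about (430,198), (465,194), (436,231) and (467,225). The board with the brass L is around (225,245), the red pad at (347,235), and the turquoise decoy at (453,146). The largest pale block, at (465,194) in top and (357,300) in side, fits seal_oblong because it is the only oblong one and the tallest. I'll confirm that in enlarged crops.

```bash
python3 - <<'E'
from h import *
t=load('top0');s=load('side0')
crop(t,'t_tray',395,165,500,262,7)
crop(s,'s_tray',265,250,400,350,5)
crop(t,'t_L',165,170,285,300,4)
crop(s,'s_L',230,130,350,195,6)
crop(t,'t_pad',320,160,380,265,5)
for z in (5,77): print(z,at(t,466,194,z), at(s,357,290,z))
E
```

```text
5 [ 593.97208965 -354.45532026    5.        ] [ 602.03563891 -271.18751641    5.        ]
77 [ 583.13531058 -327.63942121   77.        ] [ 586.01104657 -340.71143727   77.        ]
```

View pics/t_tray.png

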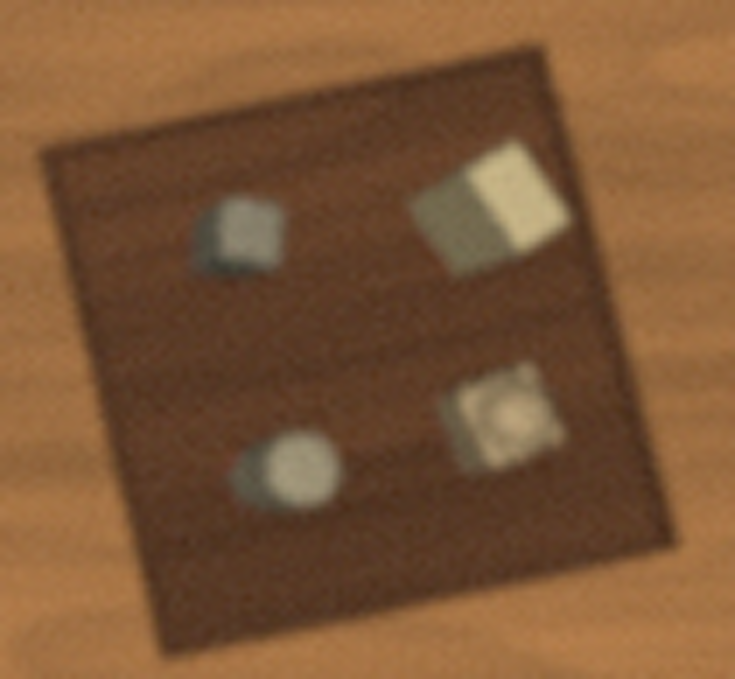

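View pics/s_tray.png

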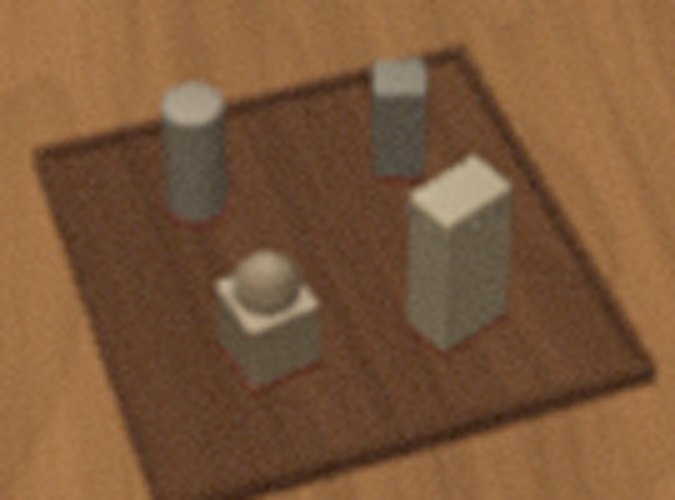

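View pics/t_L.png

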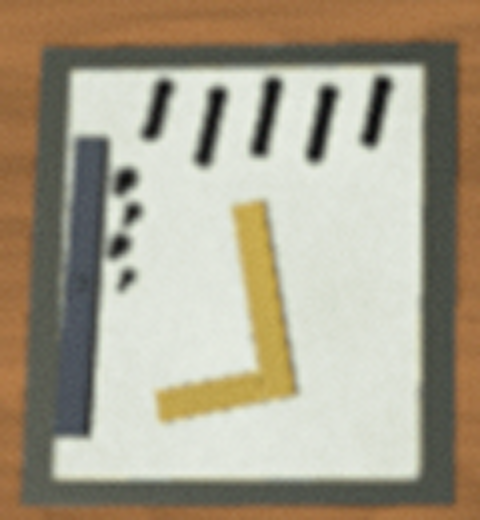

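View pics/s_L.png

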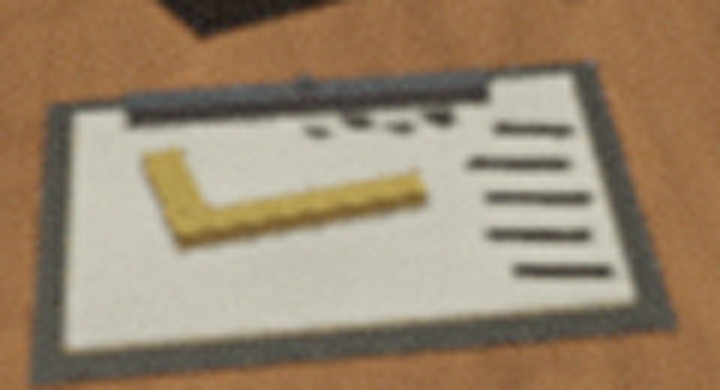

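View pics/t_pad.png

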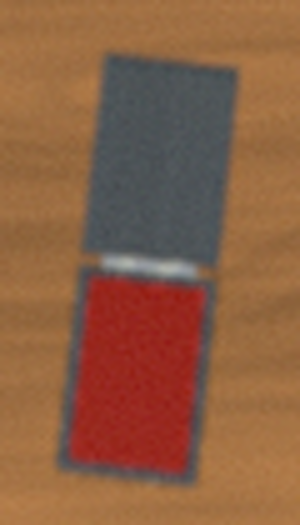

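The crops confirm it: the block at (465,194) top and (357,300) side is the pale, oblong, tallest seal. The others are slim square, round and knobbed, and the turquoise one is off the tray. Next I'll measure the corner points.

```bash
python3 - <<'E'
from h import *
t=load('top0');s=load('side0')
def P(c,pts,x0,y0,k,z): return np.array([at(c,x0+(u+.5)/k-.5,y0+(v+.5)/k-.5,z)[:2] for u,v in pts])
def desc(n,q):
    e=np.diff(np.vstack([q,q[:1]]),axis=0)
    print(n,'ctr',q.mean(0).round(1),'len',np.linalg.norm(e,axis=1).round(1),'ang',np.degrees(np.arctan2(e[:,1],e[:,0])).round(1))
desc('seal top',P(t,[(518,140),(572,215),(520,255),(467,180)],395,165,7,77))
desc('seal side',P(s,[(475,155),(512,187),(448,228),(410,195)],265,250,5,77))
desc('seal side foot',P(s,[(410,320),(447,348),(507,313)],265,250,5,5))
# L : outer far end, inner far end, inner corner, short inner end, short outer end, outer corner
n='farout farin inner shortin shortout outer'.split()
for nm,c,pts,a in [('top',t,[(265,201),(234,206),(260,374),(156,392),(163,422),(297,393)],(165,170,4)),
                 ('side',s,[(427,200),(420,172),(213,210),(182,150),(143,155),(180,243)],(230,130,6))]:
    q=P(c,pts,*a,18); print(nm); [print(k,v.round(1)) for k,v in zip(n,q)]
    d=q[1]-q[2]; print('long ang',np.degrees(np.arctan2(d[1],d[0])),np.linalg.norm(d)); d=q[3]-q[2]; print('short ang',np.degrees(np.arctan2(d[1],d[0])),np.linalg.norm(d))
desc('pad',P(t,[(88,277),(207,288),(188,473),(68,460)],320,160,5,16))
desc('tray',P(t,[(42,150),(543,42),(678,547),(163,657)],395,165,7,10))
for nm,p,z in [('cube',(252,232),55),('round',(302,470),63),('knob',(520,418),50)]: print(nm,P(t,[p],395,165,7,z))
E
```

```text
seal top ctr [ 586.1 -334.8] len [32.5 24.2 32.2 24.1] ang [-148.4  124.9   31.3  -54.4]
seal side ctr [ 587. -335.] len [21.7 32.7 21.9 33.2] ang [ -61.9 -149.   119.4   30.7]
seal side foot ctr [ 585.4 -338. ] len [20.2 30.4 38.8] ang [-54.9  27.  176. ]
top
farout [539.9 276.7]
farin [537.1 297.5]
inner [426.5 278.9]
shortin [416.2 347.7]
shortout [396.8 342.7]
outer [413.8 254.4]
long ang 9.525656106882277 112.0958962474041
short ang 98.5278035369693 69.53304216657266
side
farout [539.1 267.4]
farin [538.5 297.4]
inner [431.1 276.8]
shortin [417.2 344.3]
shortout [396.7 342.6]
outer [413.7 246.3]
long ang 10.868466271027572 109.37240015640919
short ang 101.64799483373687 68.95756077120096
pad ctr [494.  -30.3] len [63.  97.3 62.8 96.5] ang [-96.9 171.9  82.4  -8. ]
tray ctr [ 541.3 -293.9] len [199.7 198.1 199.5 196.2] ang [ -79.3 -169.9  100.1   10.1]
cube [[ 579.38727833 -244.35293045]]
round [[ 492.0083387 -254.1740821]]
knob [[ 509.21649017 -338.57876291]]
```

```bash
cat >> h.py <<'E'
def plan(tgt,yawdeg,n,dec=2,p=None,yaw=None):
    """n rows from the measured (or given) pose to tgt, yaw, tool kept vertical"""
    o=get_obs()
    if p is None: p=np.array(o['tool_pos'])
    rpy=o['tcp_rot']; 
    Rc=R.from_euler('xyz',rpy) if yaw is None else R.from_euler('xyz',[np.pi,0,np.radians(yaw)])
    p=np.array(p,float); tgt=np.array(tgt,float); p0=p.copy()
    Rt=R.from_euler('xyz',[np.pi,0,np.radians(yawdeg)])
    rv=(Rc.inv()*Rt).as_rotvec(); X=[];D=[];R0=Rc
    for i in range(1,n+1):
        w=p0+(tgt-p0)*i/n
        x=np.round(Rc.inv().apply(w-p)/60,dec); p=p+Rc.apply(x*60)
        d=np.round((Rc.inv()*(R0*R.from_rotvec(rv*i/n))).as_rotvec(degrees=True)/8,dec)
        Rc=Rc*R.from_rotvec(d*8,degrees=True)
        X.append(x.tolist());D.append((d+0).tolist())
    print('xyz',X);print('dr',D);print('end',p.round(2),Rc.as_euler('xyz',degrees=True).round(2))
    return p,Rc.as_euler('xyz',degrees=True)[2]
E
python3 - <<'E'
from h import *
p,y=plan((440,180,240),200,8)
p,y=plan((560,-250,220),211,8,p=p,yaw=y)
E
```

```text
xyz [[-0.79, -0.5, 0.02], [-0.76, -0.56, 0.02], [-0.71, -0.61, 0.01], [-0.66, -0.67, 0.02], [-0.61, -0.71, 0.02], [-0.55, -0.76, 0.02], [-0.5, -0.8, 0.01], [-0.43, -0.83, 0.02]]
dr [[0.0, 0.0, -0.54], [0.0, 0.0, -0.54], [0.0, 0.0, -0.54], [0.0, 0.0, -0.54], [0.0, 0.0, -0.53], [0.0, 0.0, -0.54], [-0.01, 0.0, -0.54], [0.0, 0.0, -0.54]]
end [439.81 179.93 239.95] [ 1.7997e+02 -3.0000e-02 -1.6001e+02]
xyz [[0.07, -0.93, 0.04], [0.09, -0.92, 0.04], [0.12, -0.93, 0.04], [0.14, -0.92, 0.05], [0.16, -0.91, 0.04], [0.18, -0.91, 0.04], [0.2, -0.91, 0.04], [0.23, -0.9, 0.04]]
dr [[0.0, 0.0, -0.17], [0.0, 0.0, -0.17], [0.0, 0.0, -0.18], [0.0, 0.0, -0.17], [0.0, 0.0, -0.17], [0.0, 0.0, -0.17], [0.0, 0.0, -0.17], [0.0, 0.0, -0.18]]
end [ 559.66 -249.92  220.15] [ 180.      0.   -148.97]
```

>>> carry_out:
  xyz:
    - [-0.79,-0.5,0.02]
    - [-0.76,-0.56,0.02]
    - [-0.71,-0.61,0.01]
    - [-0.66,-0.67,0.02]
    - [-0.61,-0.71,0.02]
    - [-0.55,-0.76,0.02]
    - [-0.5,-0.8,0.01]
    - [-0.43,-0.83,0.02]
  dr:
    - [0,0,-0.54]
    - [0,0,-0.54]
    - [0,0,-0.54]
    - [0,0,-0.54]
    - [0,0,-0.53]
    - [0,0,-0.54]
    - [0,0,-0.54]
    - [0,0,-0.54]
  gripper: 0.1

```text
time: 1.15
tool_pos: [441.0, 178.6, 240.3]
tcp_rot: [3.141, 0.0, -2.79]
contact_force: [0.6, 1.2, 1.3]
grip_width: 50.5
```

```bash
python3 - <<'E'
from h import *
c=snap('wrist','w1'); print(get_obs()['tool_pos'],np.array(c['pose']).round(3))
E
```

```text
[445.20940598 174.26460777 240.01683142] [[-3.46000e-01 -9.03000e-01 -2.56000e-01  3.72153e+02]
 [ 9.38000e-01 -3.32000e-01 -9.60000e-02  1.53337e+02]
 [ 1.00000e-03 -2.74000e-01  9.62000e-01  3.75188e+02]
 [ 0.00000e+00  0.00000e+00  0.00000e+00  1.00000e+00]]
```

View pics/w1.png

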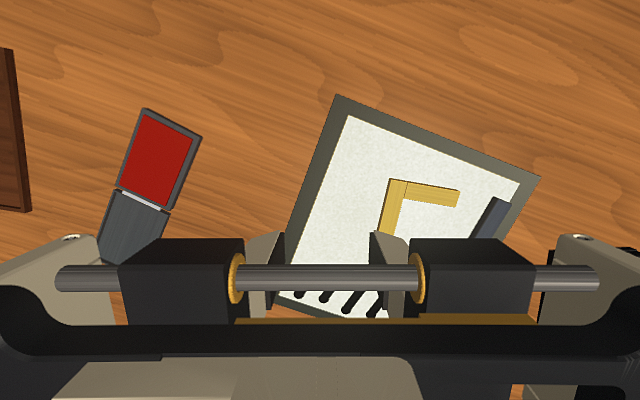

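The wrist view shows the L, with its inner corner near (402,205), and the red pad near (160,150). I'll measure the L in a crop.

```bash
python3 - <<'E'
from h import *
c=load('w1'); crop(c,'w1L',365,165,475,245,7); crop(c,'w1P',100,100,210,200,6)
E
```

```text
(no output)
```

View pics/w1L.png

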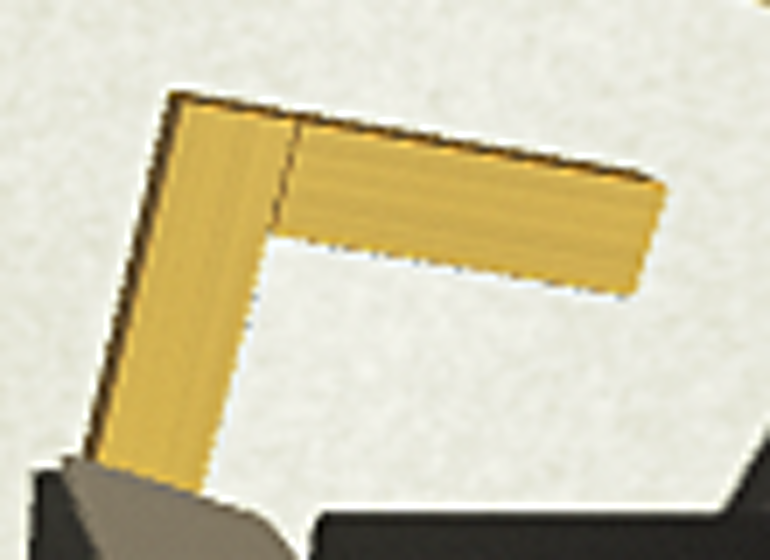

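View pics/w1P.png

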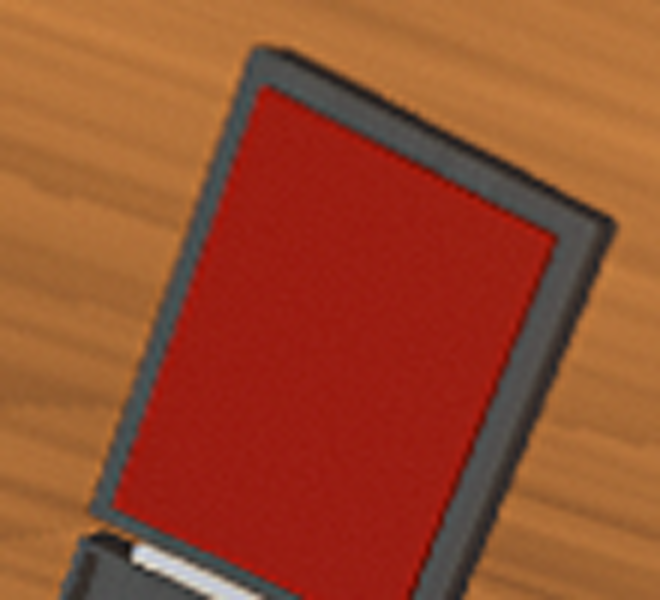

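```bash
python3 - <<'E'
from h import *
c=load('w1')
def P(pts,x0,y0,k,z): return np.array([at(c,x0+(u+.5)/k-.5,y0+(v+.5)/k-.5,z)[:2] for u,v in pts])
q=P([(268,235),(203,490),(633,296),(666,184),(175,92)],365,165,7,18); print(q.round(1))
for i in (1,2): d=q[i]-q[0]; print(np.degrees(np.arctan2(d[1],d[0])),np.linalg.norm(d))
q=P([(263,85),(556,237),(110,505),(408,600)],100,100,6,16); print(q.round(1))
print(proj(load('top0'),[426.5,278.9,18]))
plan((560,-250,220),211,8)
E
```

```text
[[430.4 280.4]
 [480.8 289.7]
 [417.8 348.7]
 [396.6 344.4]
 [411.8 253.6]]
10.406860066457213 51.26593015066476
100.45186535655061 69.37492889523024
[[442.4 -51.8]
 [451.3   8.7]
 [538.4 -66.4]
 [537.6  -3.7]]
[229.62788422 263.13149014]
xyz [[0.08, -0.91, 0.04], [0.1, -0.91, 0.05], [0.13, -0.91, 0.04], [0.14, -0.9, 0.05], [0.17, -0.9, 0.04], [0.18, -0.9, 0.04], [0.21, -0.89, 0.05], [0.23, -0.89, 0.04]]
dr [[0.0, 0.0, -0.17], [-0.01, 0.0, -0.17], [0.0, 0.0, -0.17], [0.0, 0.01, -0.17], [-0.01, 0.0, -0.17], [0.0, 0.0, -0.17], [0.0, 0.0, -0.17], [-0.01, 0.0, -0.17]]
end [ 560.17 -250.07  219.94] [ 1.7998e+02  1.0000e-02 -1.4897e+02]
```

>>> carry_out:
  xyz:
    - [0.08,-0.91,0.04]
    - [0.1,-0.91,0.05]
    - [0.12,-0.91,0.04]
    - [0.14,-0.9,0.05]
    - [0.16,-0.9,0.04]
    - [0.18,-0.9,0.04]
    - [0.2,-0.89,0.05]
    - [0.22,-0.89,0.04]
  dr:
    - [0,0,-0.17]
    - [0,0,-0.17]
    - [0,0,-0.17]
    - [0,0,-0.17]
    - [0,0,-0.17]
    - [0,0,-0.17]
    - [0,0,-0.17]
    - [0,0,-0.17]

```text
time: 2.2
tool_pos: [556.0, -244.7, 218.9]
tcp_rot: [3.141, -0.0, -2.602]
contact_force: [0.5, -0.0, -0.4]
grip_width: 50.6
```

```bash
python3 - <<'E'
from h import *
c=snap('wrist','w2'); print(get_obs()['tool_pos'])
plan((586.5,-335,170),211,4)
E
```

```text
[ 556.79672362 -251.2815345   217.97500014]
xyz [[0.07, -0.36, 0.2], [0.07, -0.37, 0.2], [0.08, -0.36, 0.2], [0.07, -0.36, 0.2]]
dr [[-0.01, 0.0, -0.01], [0.0, 0.0, -0.01], [-0.01, -0.01, 0.0], [0.0, 0.0, -0.01]]
end [ 586.47 -335.    170.15] [-179.98    0.   -149.01]
```

View pics/w2.png

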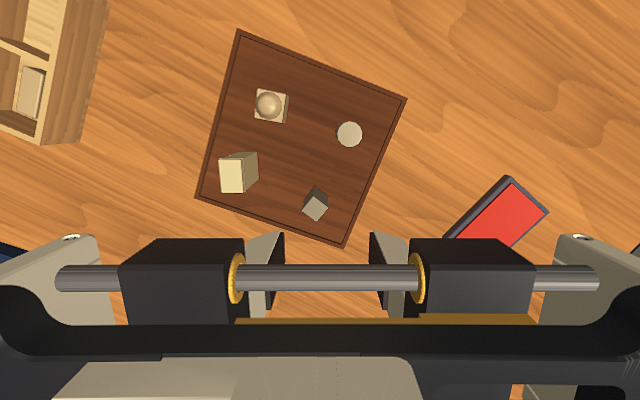

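The wrist view shows the pale oblong seal with its top face near (232,175), its short side nearly along the jaw direction. I'll take an enlarged crop to refine that.

```bash
python3 - <<'E'
from h import *
c=load('w2'); crop(c,'w2c',205,140,275,205,10)
E
```

```text
(no output)
```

View pics/w2c.png

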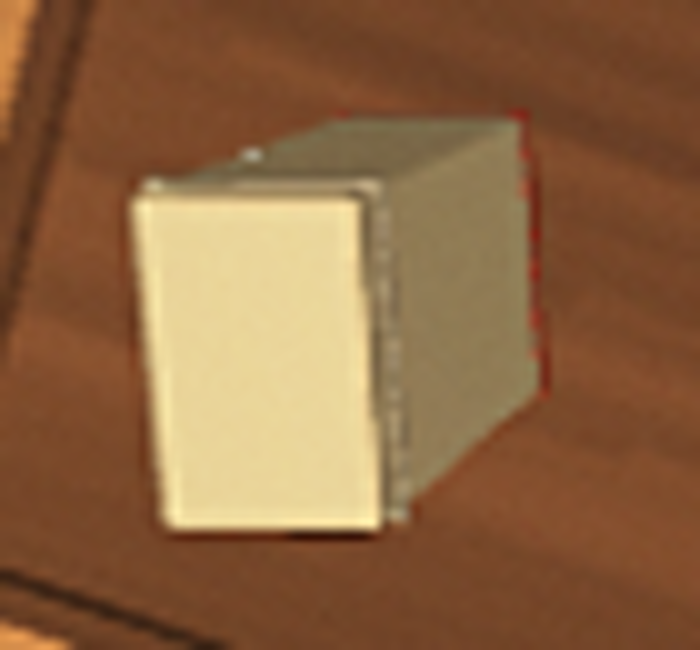

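>>> carry_out:
  xyz:
    - [0.07,-0.36,0.2]
    - [0.07,-0.36,0.2]
    - [0.07,-0.36,0.2]
    - [0.07,-0.36,0.2]
    - [0,0,0]
    - [0,0,0]
  dr:
    - [0,0,0]
    - [0,0,0]
    - [0,0,0]
    - [0,0,0]
    - [0,0,0]
    - [0,0,0]

```text
time: 3.0
tool_pos: [585.7, -325.2, 171.4]
tcp_rot: [3.141, 0.0, -2.603]
contact_force: [0.6, 0.2, 0.4]
grip_width: 50.8
```

```bash
python3 - <<'E'
from h import *
o=get_obs(); print(o['tool_pos'],o['tcp_rot'],o['contact_force'],np.abs(o['dq']).max())
c=snap('wrist','w3')
E
```

```text
[ 585.7178014  -325.20048352  171.41086067] [ 3.14088327e+00  1.03626494e-04 -2.60264876e+00] [0.55086891 0.15765665 0.42100445] 0.015128753623474663
```

View pics/w3.png

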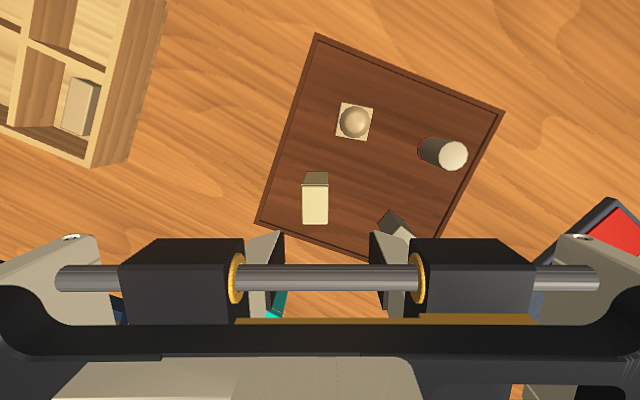

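```bash
python3 - <<'E'
from h import *
c=load('w3'); crop(c,'w3c',290,165,345,230,10)
c2=load('w2')
def P(c,pts,x0,y0,k,z): return np.array([at(c,x0+(u+.5)/k-.5,y0+(v+.5)/k-.5,z)[:2] for u,v in pts])
q=P(c2,[(133,190),(365,188),(382,530),(165,528)],205,140,10,77); print(q.round(1),q.mean(0)); e=np.diff(q,axis=0);print(np.linalg.norm(e,axis=1),np.degrees(np.arctan2(e[:,1],e[:,0])))
E
```

```text
[[ 578.2 -352.3]
 [ 566.6 -333.4]
 [ 596.2 -316.9]
 [ 607.1 -335.4]] [ 587.0278504  -334.47605954]
[22.18751065 33.87010212 21.41862428] [121.54842022  29.14300368 -59.57334587]
```

View pics/w3c.png

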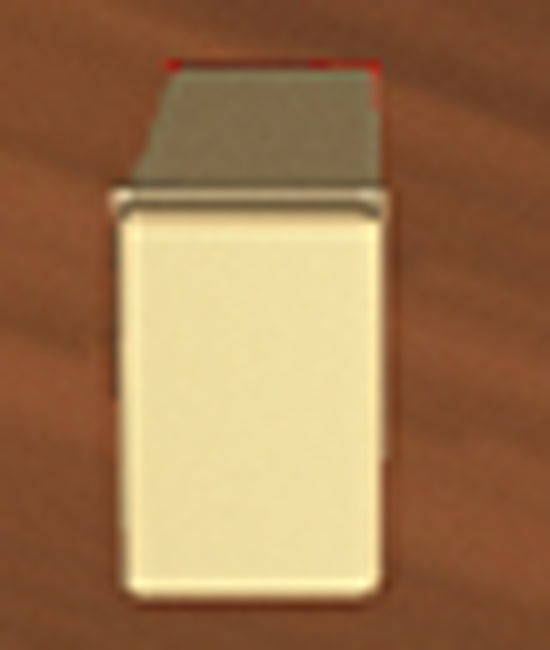

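```bash
python3 - <<'E'
from h import *
c2=load('w3')
def P(c,pts,x0,y0,k,z): return np.array([at(c,x0+(u+.5)/k-.5,y0+(v+.5)/k-.5,z)[:2] for u,v in pts])
q=P(c2,[(117,208),(384,208),(383,597),(126,600)],290,165,10,77); print(q.round(1),q.mean(0)); e=np.diff(q,axis=0);print(np.linalg.norm(e,axis=1),np.degrees(np.arctan2(e[:,1],e[:,0])))
plan((586.5,-335,171.4),211,1)
E
```

```text
[[ 578.2 -353.2]
 [ 567.  -334.5]
 [ 596.  -317.1]
 [ 607.5 -335.7]] [ 587.17682524 -335.15675125]
[21.82556448 33.86930755 21.84418689] [120.94850669  30.91507788 -58.36579245]
xyz [[0.08, -0.15, 0.01]]
dr [[0.0, 0.0, -0.01]]
end [ 586.34 -335.32  171.21] [ 1.8000e+02  2.0000e-02 -1.4902e+02]
```

>>> carry_out:
  xyz:
    - [0.03,-0.08,0.3]
    - [0.03,-0.07,0.3]
    - [0,0,0.25]
    - [0,0,0]
    - [0,0,0]
  dr:
    - [0,0,0]
    - [0,0,0]
    - [0,0,0]
    - [0,0,0]
    - [0,0,0]

```text
time: 3.68
tool_pos: [587.5, -335.8, 120.5]
tcp_rot: [-3.141, 0.0, -2.603]
contact_force: [1.3, 0.0, 0.5]
grip_width: 50.5
```

>>> carry_out:
  xyz:
    - [0.01,0.01,0.25]
    - [0,0,0.3]
    - [0,0,0.3]
    - [0,0,0.19]
    - [0,0,0]
    - [0,0,0]
  dr:
    - [0,0,0]
    - [0,0,0]
    - [0,0,0]
    - [0,0,0]
    - [0,0,0]
    - [0,0,0]

```text
time: 4.42
tool_pos: [586.8, -335.7, 58.4]
tcp_rot: [-3.141, 0.0, -2.603]
contact_force: [0.8, 0.3, 0.5]
grip_width: 50.2
```

```bash
python3 - <<'E'
from h import *
o=get_obs(); print(o['tool_pos'],o['tcp_rot'],o['contact_force'],np.abs(o['dq']).max())
s=snap('side','s4'); crop(s,'s4c',290,190,430,340,5)
E
```

```text
[ 586.82709633 -335.68851237   58.35397488] [-3.14078350e+00  4.44070514e-04 -2.60263611e+00] [0.77019318 0.26286223 0.53214831] 0.009656546280130636
```

View pics/s4c.png

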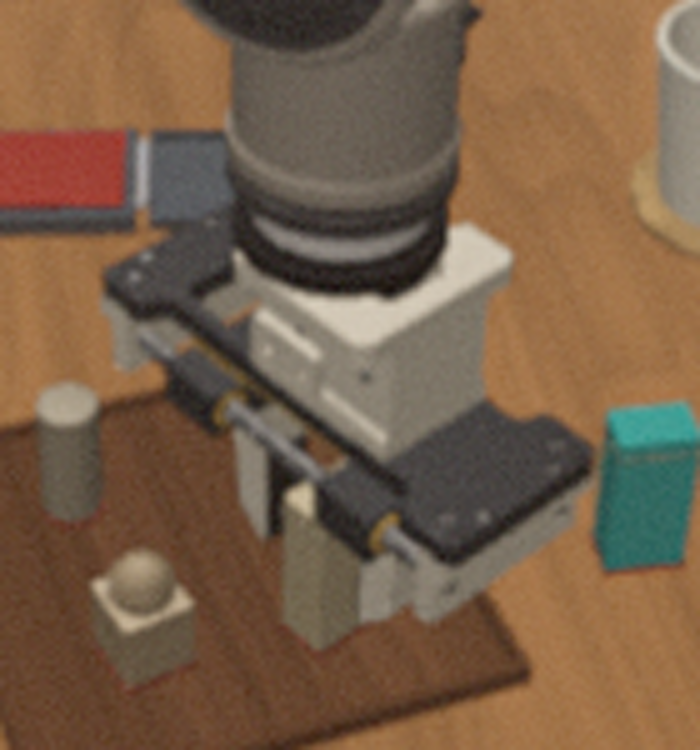

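The seal, at (320,570) in the crop, stands between the fingers, and its neighbours are clear. Closing the gripper.

>>> carry_out:
  xyz:
    - [0,0,0]
    - [0,0,0]
    - [0,0,0]
    - [0,0,0]
  dr:
    - [0,0,0]
    - [0,0,0]
    - [0,0,0]
    - [0,0,0]
  gripper: -1

```text
time: 4.97
tool_pos: [586.6, -335.5, 58.1]
tcp_rot: [-3.141, 0.0, -2.603]
contact_force: [-0.0, -0.1, 1.3]
grip_width: 21.8
```

>>> carry_out:
  xyz:
    - [0,0,-0.15]
    - [0,0,-0.4]
    - [0,0,-0.5]
    - [0,0,-0.4]
    - [0,0,-0.2]
    - [0,0,0]
  dr:
    - [0,0,0]
    - [0,0,0]
    - [0,0,0]
    - [0,0,0]
    - [0,0,0]
    - [0,0,0]

```text
time: 5.72
tool_pos: [586.7, -335.6, 157.6]
tcp_rot: [-3.14, 0.001, -2.603]
contact_force: [-0.0, -0.3, -1.8]
grip_width: 21.8
```

```bash
python3 - <<'E'
from h import *
o=get_obs(); print(o['tool_pos'],o['contact_force'],o['grip_width'])
c=snap('wrist','w5')
# pad centre refine from top+wrist; 2 corners
p,y=plan((500,-30,130),195,8)
E
```

```text
[ 586.7091511  -335.60759951  157.61741766] [-0.0267074  -0.31111974 -1.8367527 ] 21.839388955431094
xyz [[-0.17, 0.64, 0.06], [-0.15, 0.64, 0.05], [-0.13, 0.65, 0.06], [-0.1, 0.65, 0.05], [-0.09, 0.66, 0.06], [-0.06, 0.66, 0.05], [-0.03, 0.66, 0.06], [-0.02, 0.66, 0.05]]
dr [[0.0, 0.0, 0.25], [0.0, 0.0, 0.25], [0.0, 0.0, 0.24], [0.0, 0.0, 0.25], [0.0, 0.0, 0.25], [0.0, 0.0, 0.25], [0.0, 0.0, 0.25], [0.0, 0.0, 0.24]]
end [500.13 -29.81 130.24] [ 1.7997e+02 -2.0000e-02 -1.6497e+02]
```

View pics/w5.png

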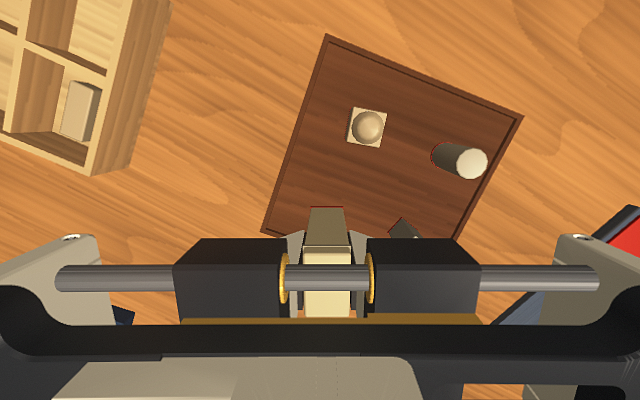

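>>> carry_out:
  xyz:
    - [-0.2,0.64,0.06]
    - [-0.17,0.64,0.05]
    - [-0.15,0.65,0.06]
    - [-0.12,0.65,0.05]
    - [-0.1,0.66,0.06]
    - [-0.08,0.66,0.05]
    - [-0.05,0.66,0.06]
    - [-0.03,0.66,0.05]
  dr:
    - [0,0,0.25]
    - [0,0,0.25]
    - [0,0,0.25]
    - [0,0,0.25]
    - [0,0,0.25]
    - [0,0,0.25]
    - [0,0,0.25]
    - [0,0,0.25]

```text
time: 6.78
tool_pos: [507.6, -24.8, 129.3]
tcp_rot: [3.14, -0.002, -2.883]
contact_force: [0.3, 0.0, -2.2]
grip_width: 21.8
```

>>> carry_out:
  xyz:
    - [0,0,0]
    - [0,0,0]
    - [0,0,0]
  dr:
    - [0,0,0]
    - [0,0,0]
    - [0,0,0]

```text
time: 7.15
tool_pos: [509.0, -27.1, 130.3]
tcp_rot: [-3.142, -0.0, -2.883]
contact_force: [-0.1, -0.5, -1.7]
grip_width: 21.4
```

```bash
python3 - <<'E'
from h import *
o=get_obs(); print(o['tool_pos'],o['tcp_rot'],o['contact_force'],o['grip_width'])
c=snap('wrist','w6');s=snap('side','s6')
plan((493.5,-29,100),195,1)
E
```

```text
[509.03028374 -27.05672314 130.25350074] [-3.14155645e+00 -5.79072011e-05 -2.88293611e+00] [-0.10743514 -0.4679098  -1.72835835] 21.399013802541248
xyz [[0.26, 0.03, 0.51]]
dr [[0.0, 0.0, -0.02]]
end [493.41 -29.25  99.76] [ 180.     -0.   -165.03]
```

View pics/w6.png

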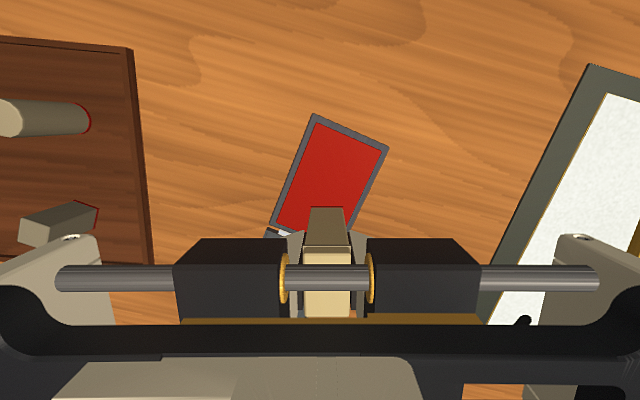

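View pics/s6.png

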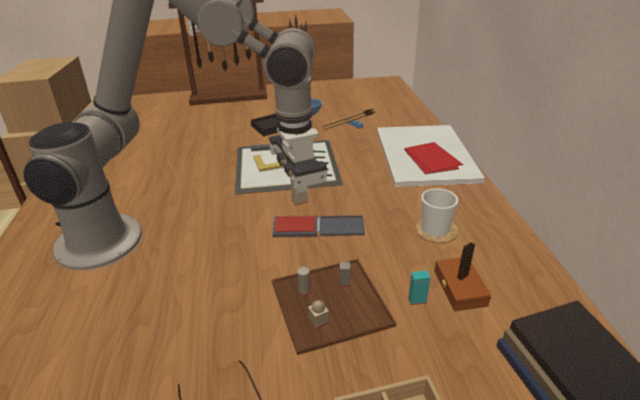

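>>> carry_out:
  xyz:
    - [0.13,0.01,0.2]
    - [0.13,0.02,0.3]
    - [0,0,0.25]
    - [0,0,0.17]
    - [0,0,0]
    - [0,0,0]
  dr:
    - [0,0,-0.02]
    - [0,0,0]
    - [0,0,0]
    - [0,0,0]
    - [0,0,0]
    - [0,0,0]

```text
time: 8.0
tool_pos: [493.7, -28.5, 75.6]
tcp_rot: [-3.141, 0.001, -2.879]
contact_force: [-0.5, -0.4, -1.4]
grip_width: 21.8
```

```bash
python3 - <<'E'
from h import *
s=snap('side','s7'); crop(s,'s7c',250,180,390,250,5)
E
```

```text
(no output)
```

View pics/s7c.png

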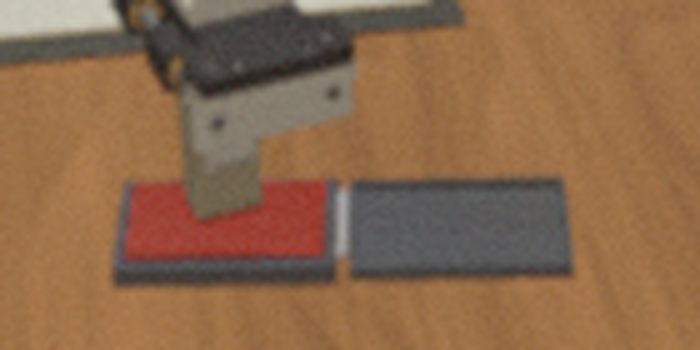

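The seal's foot, at (225,205) in the crop, hangs centrally just above the red pad. Pressing it down gently.

>>> carry_out:
  xyz:
    - [0,0,0.04]
    - [0,0,0.04]
    - [0,0,0.02]
    - [0,0,0]
  dr:
    - [0,0,0]
    - [0,0,0]
    - [0,0,0]
    - [0,0,0]

```text
time: 8.55
tool_pos: [493.1, -28.4, 69.2]
tcp_rot: [3.141, -0.0, -2.879]
contact_force: [1.4, -0.0, -1.6]
grip_width: 21.9
```

>>> carry_out:
  xyz:
    - [0,0,0.01]
    - [0,0,0]
    - [0,0,0.01]
    - [0,0,0]
  dr:
    - [0,0,0]
    - [0,0,0]
    - [0,0,0]
    - [0,0,0]

```text
time: 9.05
tool_pos: [493.3, -28.4, 68.4]
tcp_rot: [-3.142, 0.0, -2.879]
contact_force: [-1.2, 0.2, 3.2]
grip_width: 21.6
```

>>> carry_out:
  xyz:
    - [0,0,0.01]
    - [0,0,0]
    - [0,0,0]
    - [0,0,0]
  dr:
    - [0,0,0]
    - [0,0,0]
    - [0,0,0]
    - [0,0,0]

```text
time: 9.55
tool_pos: [493.3, -28.4, 67.9]
tcp_rot: [-3.141, 0.0, -2.879]
contact_force: [-2.6, -0.1, 5.4]
grip_width: 21.9
```

>>> carry_out:
  xyz:
    - [0,0,0]
    - [0,0,0]
    - [0,0,0]
  dr:
    - [0,0,0]
    - [0,0,0]
    - [0,0,0]

```text
time: 9.93
tool_pos: [493.3, -28.4, 67.9]
tcp_rot: [-3.142, 0.0, -2.879]
contact_force: [-2.5, 0.2, 6.5]
grip_width: 22.0
```

>>> carry_out:
  xyz:
    - [0,0,-0.1]
    - [0,0,-0.3]
    - [0,0,-0.4]
    - [0,0,-0.25]
    - [0,0,0]
  dr:
    - [0,0,0]
    - [0,0,0]
    - [0,0,0]
    - [0,0,0]
    - [0,0,0]

```text
time: 10.55
tool_pos: [493.9, -28.5, 131.4]
tcp_rot: [-3.141, 0.002, -2.879]
contact_force: [1.0, 0.1, -1.9]
grip_width: 21.7
```

```bash
python3 - <<'E'
from h import *
plan((450,297,130),190.4,8)
E
```

```text
xyz [[-0.09, 0.68, 0.0], [-0.08, 0.68, 0.0], [-0.07, 0.68, 0.01], [-0.07, 0.68, -0.0], [-0.06, 0.68, 0.0], [-0.05, 0.68, 0.0], [-0.05, 0.69, 0.01], [-0.04, 0.68, 0.0]]
dr [[0.0, 0.0, 0.07], [0.0, 0.0, 0.07], [0.0, 0.01, 0.08], [0.0, 0.0, 0.07], [0.0, 0.0, 0.07], [-0.01, 0.0, 0.07], [0.0, 0.0, 0.08], [0.0, 0.01, 0.07]]
end [450.01 297.04 130.02] [ 1.7997e+02 -3.0000e-02 -1.6960e+02]
```

>>> carry_out:
  xyz:
    - [-0.09,0.68,0]
    - [-0.08,0.68,0]
    - [-0.07,0.68,0]
    - [-0.07,0.68,0]
    - [-0.06,0.68,0]
    - [-0.05,0.68,0]
    - [-0.05,0.68,0.02]
    - [-0.04,0.68,0]
  dr:
    - [0,0,0.07]
    - [0,0,0.07]
    - [0,0,0.08]
    - [0,0,0.07]
    - [0,0,0.07]
    - [0,0,0.07]
    - [0,0,0.08]
    - [0,0,0.07]

```text
time: 11.55
tool_pos: [448.7, 297.6, 128.1]
tcp_rot: [-3.141, -0.002, -2.96]
contact_force: [0.8, 0.5, -1.1]
grip_width: 22.2
```

>>> carry_out:
  xyz:
    - [0,0,0]
    - [0,0,0]
    - [0,0,0]
  dr:
    - [0,0,0]
    - [0,0,0]
    - [0,0,0]

```text
time: 11.92
tool_pos: [449.6, 295.5, 129.0]
tcp_rot: [-3.141, -0.001, -2.961]
contact_force: [-0.1, 0.2, -1.6]
grip_width: 21.5
```

```bash
python3 - <<'E'
from h import *
o=get_obs(); print(o['tool_pos'],o['tcp_rot'],o['contact_force'])
c=snap('wrist','w8');s=snap('side','s8'); crop(s,'s8c',220,110,360,200,5)
E
```

```text
[449.5725699  295.48424091 128.96791604] [-3.14119271e+00 -7.83995492e-04 -2.96132935e+00] [-0.06196582  0.22446116 -1.60944653]
```

View pics/w8.png

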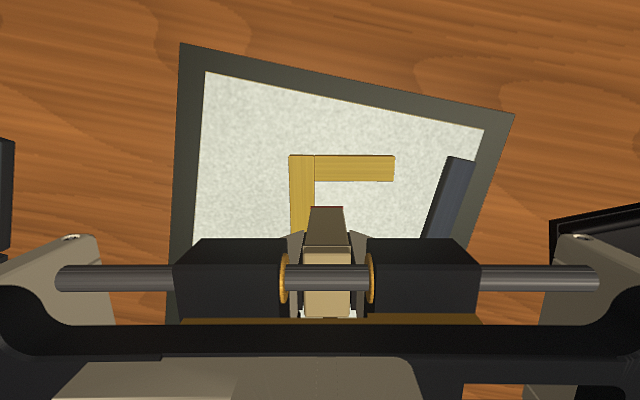

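View pics/s8c.png

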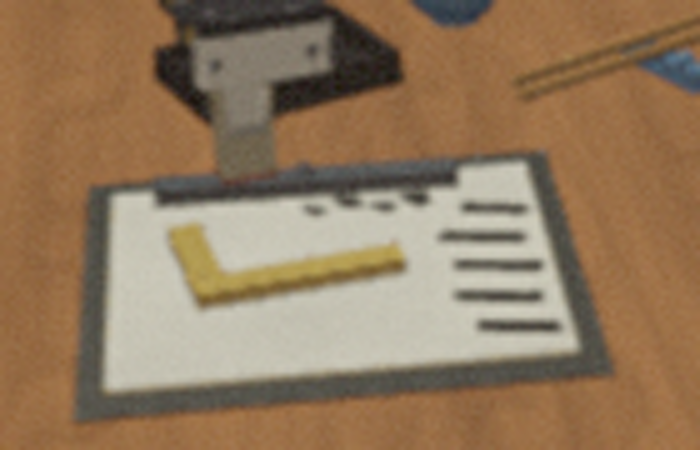

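```bash
python3 - <<'E'
from h import *
crop(load('w8'),'w8c',280,145,400,245,6)
E
```

View pics/w8c.png

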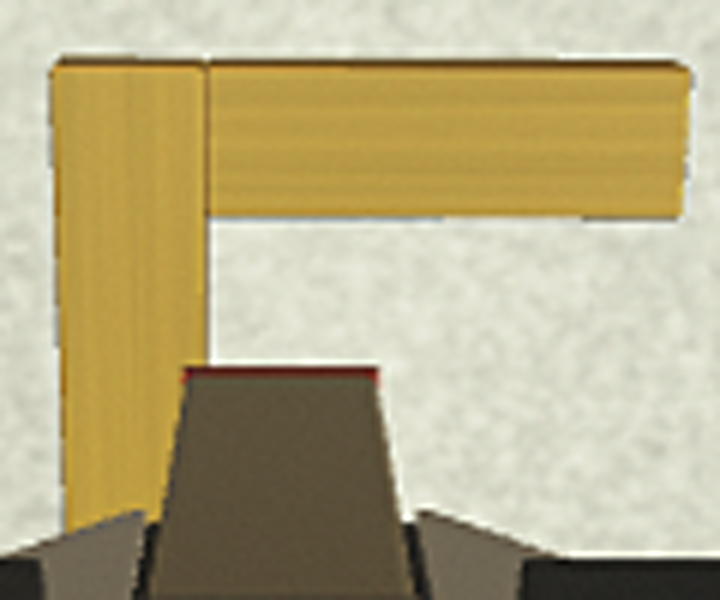

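```bash
python3 - <<'E'
from h import *
c=load('w8')
def P(pts,z): return np.array([at(c,280+(u+.5)/6-.5,145+(v+.5)/6-.5,z)[:2] for u,v in pts])
L=P([(207,217),(207,362),(683,217),(55,66),(688,66)],18); print(L.round(1))
for i in (1,2): d=L[i]-L[0]; print(np.degrees(np.arctan2(d[1],d[0])).round(2),np.linalg.norm(d).round(1))
d=L[4]-L[3];print('outer',np.degrees(np.arctan2(d[1],d[0])),np.linalg.norm(d))
F=P([(183,367),(379,367)],75.9); d=F[1]-F[0]; print(F.round(1),np.linalg.norm(d),np.degrees(np.arctan2(d[1],d[0])))
a=np.radians(10.4); ex=np.array([np.cos(a),np.sin(a)]); ey=np.array([-ex[1],ex[0]])
m=F.mean(0); S=m+17*ex; print('seal ctr',S,'tcp',get_obs()['tool_pos'][:2]); r=S-L[0]; print('local',r@ex,r@ey)
E
```

```text
[[430.4 281.5]
 [452.1 285.2]
 [417.9 349.6]
 [412.8 256.6]
 [396.6 344.9]]
9.75 22.0
100.4 69.2
outer 100.39800591070447 89.81367893922216
[[435.6 282. ]
 [431.6 304. ]] 22.338288119485103 100.40308862894183
seal ctr [450.34931275 296.05123476] tcp [449.74360458 295.64379417]
local 22.229262415414684 10.701006199625686
```

>>> carry_out:
  xyz:
    - [0.02,0.02,0.2]
    - [0.02,0.02,0.25]
    - [0,0,0.2]
    - [0,0,0.15]
    - [0,0,0]
    - [0,0,0]
  dr:
    - [0,0,0]
    - [0,0,0]
    - [0,0,0]
    - [0,0,0]
    - [0,0,0]
    - [0,0,0]

```text
time: 12.78
tool_pos: [447.0, 298.6, 81.6]
tcp_rot: [3.141, 0.001, -2.96]
contact_force: [-0.0, -0.4, -1.4]
grip_width: 21.7
```

```bash
python3 - <<'E'
from h import *
o=get_obs(); print(o['tool_pos'],o['tcp_rot'],o['contact_force'])
c=snap('wrist','w9');s=snap('side','s9'); crop(s,'s9c',240,115,340,185,7); crop(c,'w9c',275,130,415,245,5)
E
```

```text
[446.98377423 298.64631827  81.5745361 ] [ 3.14135017e+00  6.62559009e-04 -2.96014377e+00] [-0.0324113  -0.38322956 -1.36015625]
```

View pics/w9c.png

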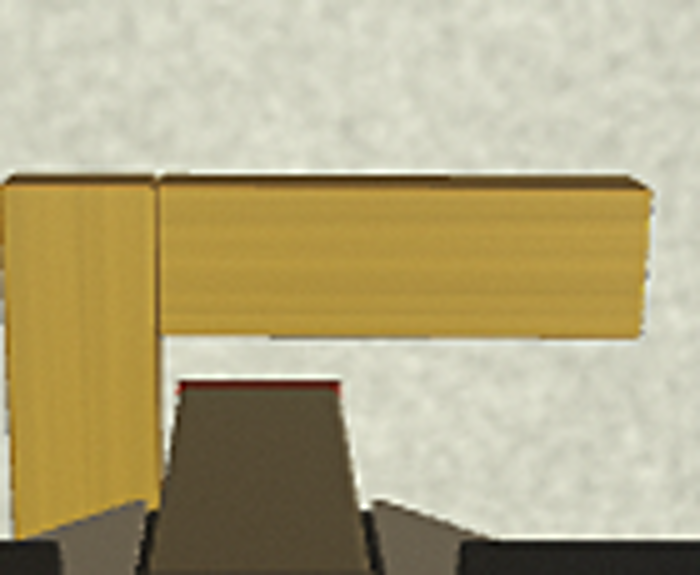

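View pics/s9c.png

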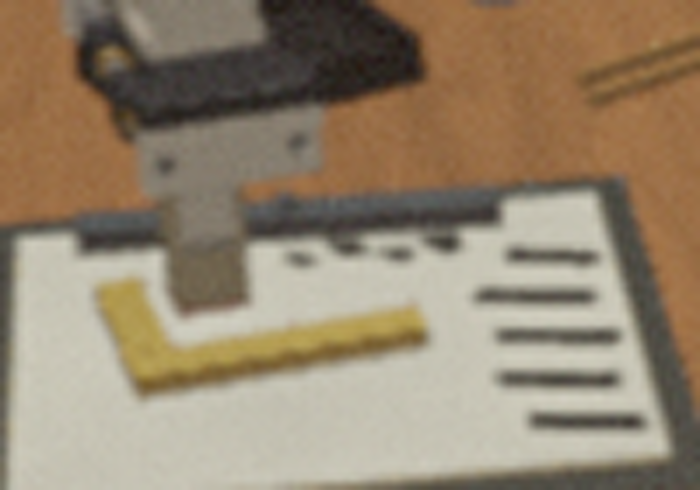

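```bash
cat > m.py <<'E'
from h import *
def meas(c,x0,y0,k,Lp,Fp,zf,short=None):
    P=lambda pts,z: np.array([at(c,x0+(u+.5)/k-.5,y0+(v+.5)/k-.5,z)[:2] for u,v in pts])
    L=P(Lp,18); 
    for i in (1,2): d=L[i]-L[0]; print(np.degrees(np.arctan2(d[1],d[0])).round(2),np.linalg.norm(d).round(1))
    F=P(Fp,zf); d=F[1]-F[0]; print('L',L[0],'foot',F.round(1).tolist(),np.linalg.norm(d),np.degrees(np.arctan2(d[1],d[0])))
    a=np.radians(10.4); ex=np.array([np.cos(a),np.sin(a)]); ey=np.array([-ex[1],ex[0]])
    r=F.mean(0)+17*ex-L[0]; print('local',r@ex,r@ey)
E
python3 - <<'E'
from m import *
meas(load('w9'),275,130,5,[(161,337),(161,500),(641,337)],[(179,383),(341,383)],81.5-53.1)
E
```

```text
9.43 25.0
100.46 68.7
L [430.3439403  281.73865764] foot [[433.4, 285.4], [429.4, 307.2]] 22.17492393578229 100.46321191060458
local 20.68061410526704 14.15272006364379
```

>>> carry_out:
  xyz:
    - [0.03,-0.02,0.06]
    - [0,0,0.06]
    - [0,0,0.08]
    - [0,0,0.06]
    - [0,0,0.04]
    - [0,0,0]
    - [0,0,0]
  dr:
    - [0,0,0]
    - [0,0,0]
    - [0,0,0]
    - [0,0,0]
    - [0,0,0]
    - [0,0,0]
    - [0,0,0]

```text
time: 13.75
tool_pos: [445.3, 297.1, 63.4]
tcp_rot: [3.141, 0.0, -2.96]
contact_force: [-0.3, -0.3, -1.9]
grip_width: 22.2
```

```bash
python3 - <<'E'
from h import *
o=get_obs(); print(o['tool_pos'],o['tcp_rot'],o['contact_force'])
c=snap('wrist','w10'); crop(c,'w10c',275,130,415,245,5)
E
```

```text
[445.25082139 297.05025093  63.42390781] [ 3.14142765e+00  2.57324775e-04 -2.96015347e+00] [-0.32989189 -0.34325318 -1.92808318]
```

View pics/w10c.png

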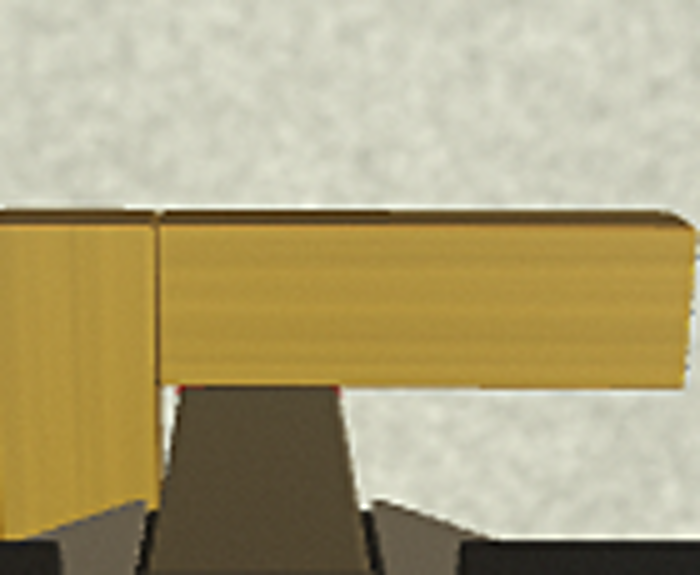

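```bash
python3 - <<'E'
from m import *
meas(load('w10'),275,130,5,[(161,386),(160,505),(684,387)],[(178,387),(340,387)],63.3-53.1)
E
```

```text
8.97 16.7
100.35 68.6
L [430.10377521 281.56440951] foot [[432.3, 283.8], [428.3, 305.6]] 22.199985339498827 100.46298386609696
local 19.535497344686 12.885628010140998
```

>>> carry_out:
  xyz:
    - [0,0,0.03]
    - [0,0,0.03]
    - [0,0,0]
    - [0,0,0]
  dr:
    - [0,0,0]
    - [0,0,0]
    - [0,0,0]
    - [0,0,0]

```text
time: 14.3
tool_pos: [445.2, 297.0, 59.7]
tcp_rot: [3.142, 0.0, -2.96]
contact_force: [0.1, 0.5, -1.7]
grip_width: 21.7
```

>>> carry_out:
  xyz:
    - [0,0,0.01]
    - [0,0,0]
    - [0,0,0]
  dr:
    - [0,0,0]
    - [0,0,0]
    - [0,0,0]

```text
time: 14.68
tool_pos: [445.2, 297.0, 59.1]
tcp_rot: [3.142, 0.0, -2.96]
contact_force: [-0.1, -0.6, -2.0]
grip_width: 22.4
```

>>> carry_out:
  xyz:
    - [0,0,0.01]
    - [0,0,0]
    - [0,0,0]
  dr:
    - [0,0,0]
    - [0,0,0]
    - [0,0,0]

```text
time: 15.05
tool_pos: [445.2, 297.0, 58.7]
tcp_rot: [3.141, 0.0, -2.96]
contact_force: [-1.4, 0.3, 1.0]
grip_width: 21.9
```

>>> carry_out:
  xyz:
    - [0,0,0.01]
    - [0,0,0]
    - [0,0,0]
    - [0,0,0]
  dr:
    - [0,0,0]
    - [0,0,0]
    - [0,0,0]
    - [0,0,0]

```text
time: 15.55
tool_pos: [445.2, 297.0, 58.3]
tcp_rot: [3.141, 0.0, -2.96]
contact_force: [-1.7, -1.3, 5.1]
grip_width: 21.6
```

>>> carry_out:
  xyz:
    - [0,0,0.003]
    - [0,0,0]
    - [0,0,0]
    - [0,0,0]
  dr:
    - [0,0,0]
    - [0,0,0]
    - [0,0,0]
    - [0,0,0]

```text
time: 16.05
tool_pos: [445.2, 297.0, 58.2]
tcp_rot: [3.141, 0.0, -2.96]
contact_force: [-2.0, -2.1, 5.9]
grip_width: 21.9
```

```bash
python3 - <<'E'
from h import *
o=get_obs(); print(o['tool_pos'],o['tcp_rot'],o['contact_force'],o['moment'],np.abs(o['dq']).max())
c=snap('wrist','w11'); crop(c,'w11c',275,130,415,245,5)
print(get_obs()['contact_force'])
s=snap('side','s11'); crop(s,'s11c',230,105,350,195,6)
print(get_obs()['contact_force'])
E
```

```text
[445.19861448 297.03418162  58.21889975] [ 3.14143211e+00  4.07223589e-04 -2.96009584e+00] [-2.01198582 -2.06941537  5.86621726] [-0.15067276  0.30760455 -0.02149487] 0.001707038958555388
[-1.87886404 -1.03640841  6.71300039]
[-0.89715149 -1.00488739  5.94990443]
```

View pics/w11c.png

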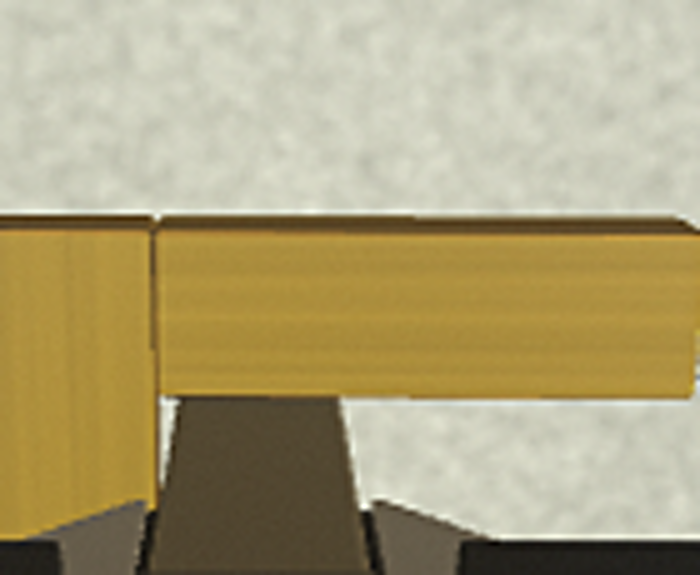

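View pics/s11c.png

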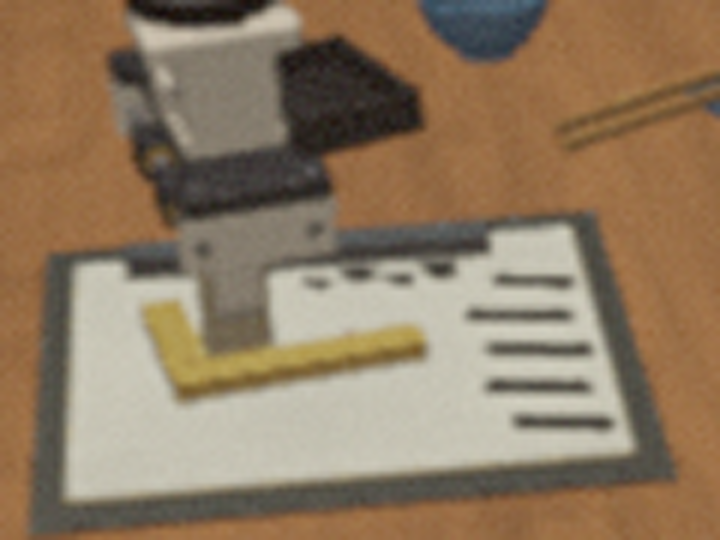

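```bash
python3 - <<'E'
from m import *
meas(load('w11'),275,130,5,[(159,397),(158,508),(692,397)],[(178,397),(342,397)],9)
t=snap('top','t11'); crop(t,'t11c',165,170,285,300,4)
o=get_obs(); print(o['contact_force'],o['grip_width'],o['time'])
E
```

```text
8.92 15.2
100.47 68.1
L [429.93882604 281.61089547] foot [[432.4, 284.0], [428.4, 305.7]] 22.040423841175095 100.46404398505393
local 19.83949934331318 12.934691919483594
[-1.34650674 -0.86938286  6.22780128] 21.932974899145663 16.2
```

View pics/t11.png

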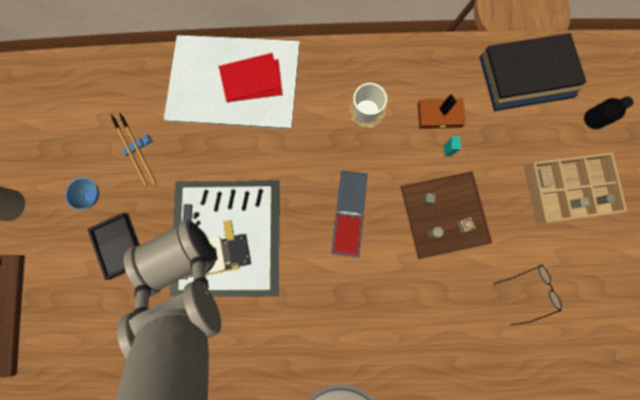

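The square's corner is still at (430,281.6), the other seals sit where they did, and the force is steady at about 8 N net. Handing the job in.

```bash
python3 -c "
from plant import close_job; print(close_job())"
```

```text
the job is handed in; nothing more can be done
None
```

I gripped the oblong seal, inked it on the pad with about 8 N, and pressed it on the board in the corner of the brass square. I handed the job in at about 16 s, still gripping and pressing; the hand-in reported no verdict.

**Last checks:**
- **Pressure:** the force was steady at about 8 N, after allowing for the seal's weight and the sensor's offset.
- **Tilt and grip:** the tool was upright to within 0.001 rad and the finger opening was 21.9 mm, matching the seal's short side.
- **Position in the square:** y came out at about 12.4–12.9 mm (allowed 9.5–15.5) and the angle was within about 0.01 rad.
- **Square:** its corner was within about 1 mm of where I first measured it from the wrist camera.
- **Other things:** in the last top picture the other seals looked unmoved. The arm hid most of the paperweight there, but the side picture showed nothing amiss.

**Disagreement:** my readings of x did not agree. I got about 18.1 mm from the tool position, and 19.5–19.8 mm from the wrist camera, where the square's short arm hid the foot in the last picture. Both are inside the allowed 15.5–21.5 mm. The first top-view reading of the square's corner was also about 4 mm off the wrist camera's, so I used the closer wrist views.

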